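# Open the touch-latch cupboard beside the saw

### The arm

A 7-joint arm with a two-finger parallel gripper is mounted at the origin on a cart in front of the work surface, level with it; the furniture and walls round the work are solid. World frame = base frame: x ahead of the robot, y to its left, z up, the work surface at z = 0. Lengths are in m, angles in rad, forces in N, time in s.
With the tool pointing down it reaches from about 0.425 to 1.025 m from the base axis. Payload 9.4 kg.
Tool frame: the origin (TCP) lies on the centre line of the jaws, within the pads' length; the fingertips stand 19 mm ahead of it and the grasp point (between the pads) is the TCP; z points along the fingers, y is the line along which they close (so a half turn about z gives the same grasp; the last joint's range is limited). The gripper opens to 85 mm and grips with 20 to 120 N. Pads are 22 mm wide; open, the fingers measure 114 mm over their backs; the gripper's body (76 mm by 85 mm) begins 54 mm behind the grasp point. The pads swing forward as they close: fully open they stand 13 mm farther back than shut.
Start: joints at [1.156, 0.599, -0.003, 1.599, 0.002, 0.943, -0.08], TCP at [0.24, -0.684, 0.25] pointing down, gripper open.
Joint ranges: [-2.57, 2.57], [-0.35, 1.97], [-1.29, 1.29], [0.11, 2.56], [-1.05, 4.19], [0.11, 1.86], [-2.63, 2.63]. Speed limits (rad/s): [2.22, 2.22, 3.01, 3.01, 3.14, 3.14, 3.14].

### API

Orientations are given as a unit quaternion [w, x, y, z].
In Python, from bench import env, viewer, find_in gives the robot as it stands.
- The arm moves only by the tool move_arm, never from a script. Its argument "increments" is one flat list of numbers, 7 for each row, row after row: the gripper command: -1 is fully open, 1 is shut, values between are in proportion, then the shift along the tool's x, y, z each as a share of 80 mm, from -1 to 1, then the turn, a rotation vector about the tool's x, y, z each as a share of 180 degrees, from -1 to 1. A call has 1 to 5 rows; each row is the pose to reach, as a shift and turn from the pose commanded when the call began, along the tool's axes at that moment, turning the shorter way round; what a row does not reach only later rows make up. A row lasts 1/8 s, in which the tool goes at most 62.5 mm and 10.7 degrees, less where a joint would pass 70% of its speed; a pose out of reach is approached as far as the arm can. A call with a number of a shift or a turn outside -1 to 1 is refused whole. A call with a gripper value outside its range is refused whole. The fingers move at their own pace and stop on an object; "force" is the grip in N (left out, the last holds). Time passes only in rows, so rows that repeat a pose let the fingers close. It gives the time, the measured TCP pose, the force, the opening and the grip force at its end, in the units of the state.
- env.observe(): the state, without advancing time (a new reading comes with each control period).
- viewer.camera(name): name is "side" or "top" or "wrist"; returns a dict with "frame" (384x512x3 uint8, blue, green, red), "K" (3x3 intrinsics, pixels), "origin" and "orientation" of the camera in the world. Camera axes: x right, y up, looking along -z (the intrinsics and any distortion apply to the point x, -y, -z); pixel columns grow to the right and rows downward; lengths in m; the calibration is good to about 2 mm. A picture is of the moment at which its call begins. There is no depth.
- env.hand_in(): hands the job in; it is judged then, once.
Trained networks look in a picture, given as the dict that the camera call returned (one of the last four; its "shot" number tells which), for a name from the list of things; names that differ only in an ending like _2 or _b are one class to them, and where a whole thing is asked for, a point or a joint stands for the part that bears it (a point fixed in the world has none). Each returns a list of dicts, best first, with "conf" (0 to 1); they miss things now and then, are a little off and sometimes report something else, mostly with a low value. They report only what shows in the picture. A call takes as long as a camera call. They do not tell look-alikes from the thing itself.
- find_in(picture, query): "location" ([x, y, z] in m, in world coordinates, good to about 4 mm: the middle of the surface that is visible of it).
The state is a dict: "clock": time; "q": joint angles; "qd": joint speeds; "effort": joint torques, N m; "eef_pos": TCP position; "orientation": TCP orientation; "ft_force": force on the tool from outside, world axes, zero at the start; "torque": the same for the moment, N m; "width": finger opening in m; "grasp_force": force on a finger pad.
Only numpy, scipy, OpenCV 4.12 (cv2) and the standard library are available. Lean on these libraries where they do the work, as an engineer would, in place of code of your own. Each camera call takes 0.05 s, during which the arm holds its last target. There are 200 camera calls.

### The job

Open the low grey steel cupboard on the worktop so that the spanner inside can be got at: first slide the tape measure that stands in front of it along the worktop, a good two centimetres clear of the door's swing. Then press the handleless door inwards at its round push plate and let go, so that the catch releases and the spring puts it ajar, and with a finger behind its free edge swing it right open, to its stop. Nothing needs to be grasped: do not lift or tip the tape measure or let the door or cupboard strike it, and leave the blade flange, the caliper and the pencil where they lie.

Things in the scene. Friction and masses are not known exactly. Their poses are not given: they have to be found in the camera images.
- cupboard: Grey steel cupboard screwed to the worktop: 130 deep (its x) x 230 wide (its y) x 122 mm high; origin at the centre of its underside, front looking along its -x. One handleless door, 10 mm thick, 5 mm proud of the front frame: outer face at x = -70, y from -98 (free edge) to +98 (hinges), 14 to 110 mm above the worktop. Foot lugs (20 mm wide, 8 mm high) at both sides.
- cupboard_door (a joint): Door angle, rad: 0 shut, latched; grows as the free edge swings out; open stop 1.75. Touch latch: pressed in by 0.017 (3 mm at the push plate, 4 to 5 N; hard stop at 4 mm) it lets go for good; as the finger draws back a damped spring swings the door out to about 0.44 in under 1 s. From there it turns freely, stays where left (friction 0.06 N m).
- door_hinge (a point): Point on the door's vertical hinge axis (left side of the cupboard as the robot sees it), at the height of the door's upper edge, 110 mm above the worktop. Fixed to the cupboard, with its axes: x into the cupboard, y to its left, z up.
- push_plate (a point): Centre of the round steel push plate (32 mm across, 1 mm proud) on the door's outer face, 168 mm from the hinge axis, 82 mm above the worktop. Moves with the door; its x points through the door to the inside, its y along the door towards the hinge, z up.
- door_edge (a point): Top corner of the door's free edge, in the middle of its thickness: 196 mm from the hinge axis, 110 mm above the worktop. Moves with the door; axes as push_plate. On the door's inside, 172 to 188 mm from the hinge axis and 78 to 92 mm above the worktop, the steel striker of the catch stands out 25 mm.
- tape_measure: Tape measure standing upright on the worktop, 40 mm wide (its x) x 80 mm long (its y) x 68 mm high, 0.24 kg or so, origin at the centre of its underside. It stands in the sweep of the door, at any turn. Pushed low down (below 25 mm) it slides; higher up it may tip.
- blade_flange: Bystander: steel blade flange, a disc 70 mm across and 22 mm high with a hub, lying beside the cupboard's right wall (origin at the centre of its underside). Loose; to be left alone.
- caliper: Bystander: steel sliding caliper, 74 x 200 mm (long along its y), 12 mm high, lying to the left in front of the cupboard, outside the door's swing. Loose; to be left alone. Origin at the centre of its underside.
- pencil: Bystander: carpenter's pencil, 173 mm long (its x), 15 wide, 8 mm high, lying on top of the cupboard towards the back. Loose; to be left alone.
Mind the look-alikes: they are no part of the job. What is meant by the tape_measure is not black or pink, and is the larger of those in its own colour.

How it is judged:
By the outcome, as a careful person would: the job done as asked, in the order asked, and still so for the second after the job is handed in, with the robot touching nothing.
It also fails if it takes over 67 s, if anything falls off the work surface, if the arm or the gripper's body presses on something with over 40 N, if the wrist force passes 120 N, or if a joint passes its speed limit or range.

## Working session

There is one attempt and no reset: what is moved stays moved. The work goes in short steps, Python scripts to look and compute and a tool call to move; the robot and the scene stay as the last step left them, time stands still between calls to the robot, and variables do not carry over. Pictures are saved under pics/ and viewed, at most 10 in all, crops included, and the job is handed in when it is done.

Besides the shell and the picture viewer there is one more tool, called after "Emit:" by a JSON object that holds its "name" and its "arguments". move_arm: Moves the arm, as the interface text tells. Its arguments: {"type":"object","properties":{"increments":{"type":"array"},"force":{"type":"number"}},"required":["increments"]}

```bash
mkdir -p pics; ls; cat > h.py <<'E'
import numpy as np, cv2
from scipy.spatial.transform import Rotation as R
def rot(q): return R.from_quat([q[1],q[2],q[3],q[0]])
def proj(p,P):
    c=rot(p["orientation"]).inv().apply(np.atleast_2d(P)-p["origin"])
    v=np.c_[c[:,0],-c[:,1],-c[:,2]]@np.array(p["K"]).T
    return v[:,:2]/v[:,2:]
def back(p,uv,z):
    uv=np.atleast_2d(uv); d=np.c_[uv,np.ones(len(uv))]@np.linalg.inv(p["K"]).T
    d=rot(p["orientation"]).apply(d*[1,-1,-1]); o=np.array(p["origin"])
    return o+d*((z-o[2])/d[:,2])[:,None]
E
python3 - <<'E'
from bench import env,viewer,find_in
from h import *
s=env.observe(); print(s)
for n in("side","top"):
    p=viewer.camera(n); cv2.imwrite(f"pics/{n}0.png",p["frame"]); print(n,p["origin"],p["orientation"],p["K"],[k for k in p])
    for q in("cupboard","door_hinge","push_plate","door_edge","tape_measure","blade_flange","caliper","pencil"):
        print(q,[(np.round(d["location"],3),round(d["conf"],2)) for d in find_in(p,q)])
E
```

```text
pics
{'clock': 0.0, 'q': array([ 1.15629887,  0.60011425, -0.00255509,  1.60010914,  0.00182568,
        0.94291679, -0.07976983]), 'qd': array([ 1.43152415e-04,  9.29749258e-04, -2.42395193e-05,  6.96844372e-05,
       -1.61295885e-03, -2.40416579e-04,  8.97730809e-04]), 'effort': array([-6.69915644e-04, -7.76445723e+01,  1.56484030e+00, -2.58003312e+01,
        1.22924574e-02,  9.23675601e-03,  4.90409172e-05]), 'eef_pos': array([ 0.24011599, -0.68362133,  0.24943203]), 'orientation': array([-7.44805439e-04,  9.85760647e-01,  1.68152757e-01, -2.06121556e-04]), 'ft_force': array([0.57110309, 0.27873757, 0.25495191]), 'torque': array([ 0.00216282,  0.02846055, -0.01865843]), 'grasp_force': 0.0, 'width': 0.08504427819523466}
side [0.49729589 1.20760035 0.49142516] [-0.03004102 -0.00407584  0.57527413  0.81739868] [[435.68520715   0.         254.99091127]
 [  0.         435.68520715 192.38164011]
 [  0.           0.           1.        ]] ['frame', 'K', 'origin', 'orientation', 'shot']
cupboard [(array([0.687, 0.2  , 0.086]), 0.93)]
door_hinge [(array([0.686, 0.198, 0.09 ]), 0.76)]
pus
[... 521 characters left out ...]
    0.           1.        ]] ['frame', 'K', 'origin', 'orientation', 'shot']
cupboard [(array([0.682, 0.101, 0.126]), 0.69)]
door_hinge [(array([0.682, 0.098, 0.122]), 0.62), (array([0.627, 0.116, 0.088]), 0.6)]
push_plate [(array([0.632, 0.116, 0.092]), 0.81)]
door_edge [(array([0.632, 0.118, 0.091]), 0.58), (array([0.68 , 0.098, 0.12 ]), 0.4)]
tape_measure [(array([0.373, 0.283, 0.058]), 0.96), (array([0.393, 0.152, 0.045]), 0.77), (array([0.538, 0.171, 0.05 ]), 0.65), (array([0.342, 0.063, 0.04 ]), 0.47)]
blade_flange [(array([ 0.693, -0.106,  0.008]), 0.71), (array([0.628, 0.108, 0.091]), 0.71)]
caliper [(array([0.562, 0.381, 0.01 ]), 0.71)]
pencil [(array([0.736, 0.092, 0.133]), 0.69)]
```

View pics/side0.png

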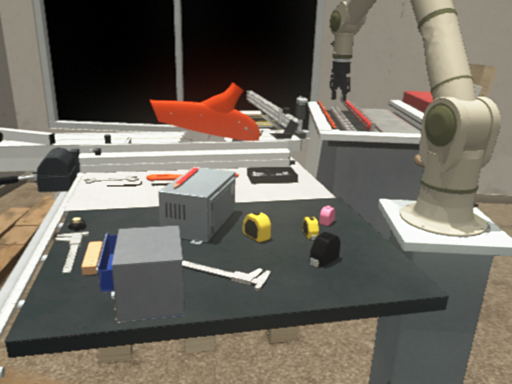

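View pics/top0.png

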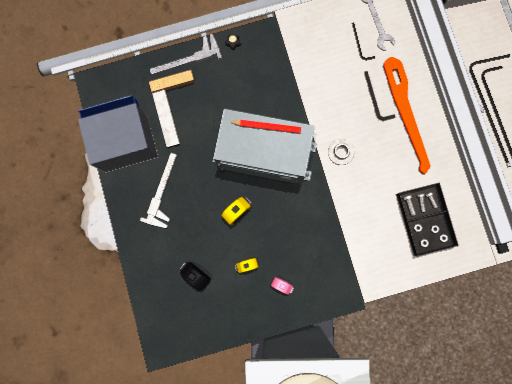

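The target is the larger yellow tape, at about (237,210) in the top picture and (257,227) in the side one. The cupboard top's corners are near (222,109), (314,124), (305,178) and (214,160). I'll enlarge that area for accuracy.

```bash
python3 - <<'E'
from bench import viewer
from h import *
p=viewer.camera("top"); f=p["frame"]
c=cv2.resize(f[95:235,195:330],None,fx=4.2,fy=4.2,interpolation=cv2.INTER_CUBIC); cv2.imwrite("pics/topc.png",c)
hsv=cv2.cvtColor(f,cv2.COLOR_BGR2HSV)
m=cv2.inRange(hsv,(20,120,60),(35,255,255)); n,l,st,ce=cv2.connectedComponentsWithStats(m)
for i in range(1,n):
    if st[i,4]>30:
        r=cv2.minAreaRect(np.argwhere(l==i)[:,::-1].astype(np.float32)); b=cv2.boxPoints(r); print(st[i],ce[i],r); print(back(p,b,0.06).round(3).tolist())
E
```

```text
[221 197  30  28 418] [235.05023923 209.97129187] ((235.08836364746094, 209.76089477539062), (16.551374435424805, 28.999101638793945), 46.84761428833008)
[[0.528, 0.217, 0.06], [0.578, 0.162, 0.06], [0.547, 0.134, 0.06], [0.497, 0.188, 0.06]]
[236 257  23  16 232] [246.98706897 264.85775862] ((246.9150848388672, 264.95281982421875), (11.675646781921387, 21.290884017944336), 74.05460357666016)
[[0.405, 0.177, 0.06], [0.418, 0.125, 0.06], [0.39, 0.117, 0.06], [0.377, 0.169, 0.06]]
```

View pics/topc.png

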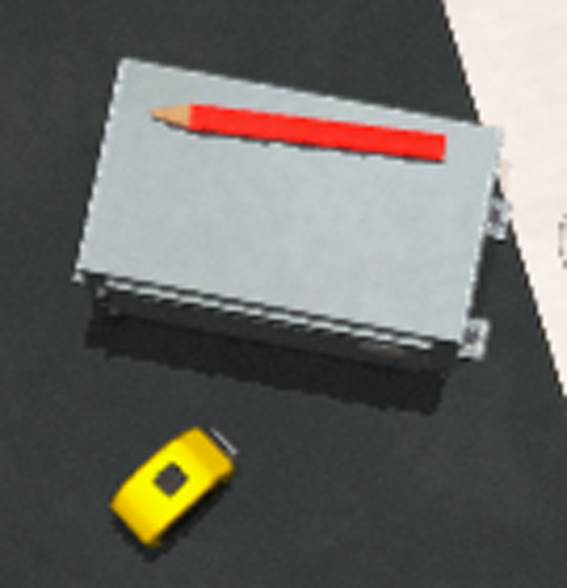

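The crop shows the cupboard's top corners at (122,58), (500,127), (467,340) and (79,271). The door's bright upper edge runs along the lower side. The tape lies diagonally, with its blade lip (the hook) at (222,442).

```bash
cat >> h.py <<'E'
def cup(pose,L):
    x,y,a=pose; c,s=np.cos(a),np.sin(a); L=np.atleast_2d(L).astype(float)
    return np.c_[x+c*L[:,0]-s*L[:,1], y+s*L[:,0]+c*L[:,1], L[:,2]]
E
python3 - <<'E'
from bench import viewer,env
from h import *
from scipy.optimize import least_squares
p=viewer.camera("top"); s=viewer.camera("side")
uv=np.array([(122,58),(500,127),(467,340),(79,271)])/4.2+[195,95]-0.4
L=np.array([(.065,.115,.122),(.065,-.115,.122),(-.065,-.115,.122),(-.065,.115,.122)])
f=lambda v:(proj(p,cup(v,L))-uv).ravel()
r=least_squares(f,[.68,.1,0]); print(r.x,r.fun.round(1))
v=r.x
print("side proj",proj(s,cup(v,L)).round(0).tolist())
for n,q in dict(hinge=(-.065,.098,.11),plate=(-.071,-.07,.082),edge=(-.065,-.098,.11)).items(): print(n,cup(v,q).round(4))
# tape top rect fit: silhouettes
g=s["frame"]; c=cv2.resize(g[155:285,150:350],None,fx=4,fy=4,interpolation=cv2.INTER_CUBIC)
def dr(pic,P,o,k,c,col):
    u=((proj(pic,P)-o+.5)*k).astype(int); cv2.polylines(c,[u],True,col,1)
dr(s,cup(v,L),[150,155],4,c,(0,0,255))
dr(s,cup(v,[(-.07,.098,.11),(-.07,-.098,.11),(-.07,-.098,.014),(-.07,.098,.014)]),[150,155],4,c,(0,255,0))
cv2.imwrite("pics/sidec.png",c)
E
```

```text
[ 0.69822986  0.09788006 -0.20137706] [-0.5  0.1  1.  -0.4 -0.2  0.2 -0.4  0. ]
side proj [[158.0, 190.0], [193.0, 166.0], [235.0, 170.0], [207.0, 196.0]]
hinge [[0.6541 0.2069 0.11  ]]
plate [[0.6147 0.0435 0.082 ]]
edge [[0.6149 0.0149 0.11  ]]
```

View pics/sidec.png

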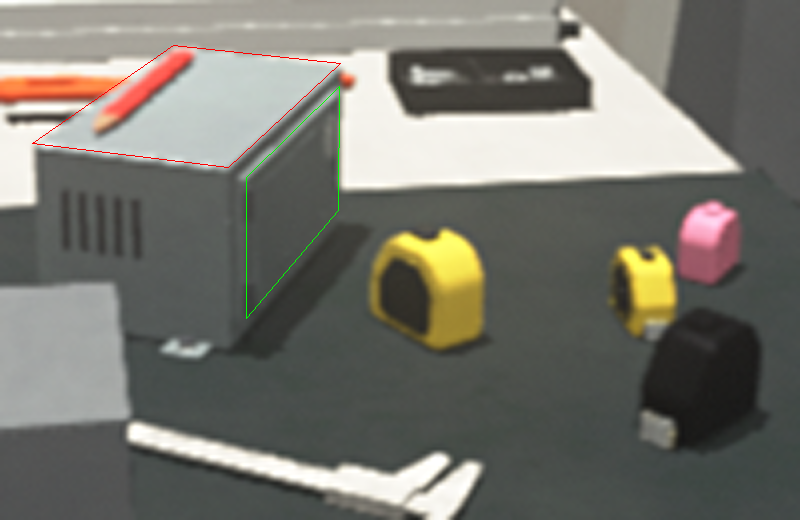

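Emit:
{"name": "move_arm", "arguments": {"increments": [0,0.45,-0.5,0,0,0,0,0,0.85,-0.95,0,0,0,0,0,0.85,-0.95,0,0,0,0]}}

```text
clock: 1.42
eef_pos: [0.2818, -0.5864, 0.2507]
orientation: [-0.001, 0.985, 0.171, 0.001]
ft_force: [0.3, -0.9, -0.4]
width: 0.0428
grasp_force: 0.0
```

Emit:
{"name": "move_arm", "arguments": {"increments": [0,0.45,-0.5,0,0,0,0,0,0.85,-0.95,0,0,0,0,0,0.85,-0.95,0,0,0,0]}}

```text
clock: 1.8
eef_pos: [0.32, -0.4931, 0.2506]
orientation: [-0.0, 0.985, 0.17, 0.0]
ft_force: [-0.6, -1.3, 0.1]
width: 0.0426
grasp_force: 0.0
```

Emit:
{"name": "move_arm", "arguments": {"increments": [0,0.45,-0.5,0,0,0,0,0,0.85,-0.95,0,0,0,0,0,0.85,-0.95,0,0,0,0]}}

```text
clock: 2.17
eef_pos: [0.3586, -0.3997, 0.2505]
orientation: [-0.0, 0.985, 0.17, 0.0]
ft_force: [-0.8, -0.9, -0.4]
width: 0.0428
grasp_force: 0.0
```

Emit:
{"name": "move_arm", "arguments": {"increments": [0,0.45,-0.5,0,0,0,0,0,0.85,-0.95,0,0,0,0,0,0.85,-0.95,0,0,0,0]}}

```text
clock: 2.55
eef_pos: [0.3976, -0.306, 0.2505]
orientation: [0.0, 0.985, 0.17, 0.0]
ft_force: [-0.3, 0.2, 0.6]
width: 0.0428
grasp_force: 0.0
```

Emit:
{"name": "move_arm", "arguments": {"increments": [0,0.4,-0.5,0,0,0,0,0,0.8,-1,0,0,0,0,0,0.8,-1,0,0,0,0]}}

```text
clock: 2.92
eef_pos: [0.4315, -0.2095, 0.2504]
orientation: [0.0, 0.985, 0.17, 0.0]
ft_force: [0.1, -1.0, -0.5]
width: 0.0428
grasp_force: 0.0
```

Emit:
{"name": "move_arm", "arguments": {"increments": [0,0.4,-0.5,0,0,0,0,0,0.8,-1,0,0,0,0,0,0.8,-1,0,0,0,0]}}

```text
clock: 3.3
eef_pos: [0.4656, -0.1129, 0.2504]
orientation: [0.0, 0.986, 0.17, 0.001]
ft_force: [0.8, -0.5, -0.2]
width: 0.0429
grasp_force: 0.0
```

Emit:
{"name": "move_arm", "arguments": {"increments": [0,0.4,-0.5,0,0,0,0,0,0.8,-1,0,0,0,0,0,0.8,-1,0,0,0,0]}}

```text
clock: 3.68
eef_pos: [0.4996, -0.0163, 0.2503]
orientation: [-0.0, 0.986, 0.169, 0.001]
ft_force: [-1.0, -0.4, -1.1]
width: 0.0428
grasp_force: 0.0
```

Emit:
{"name": "move_arm", "arguments": {"increments": [0,0.4,-0.5,0,0,0,0,0,0.8,-1,0,0,0,0,0,0.8,-1,0,0,0,0]}}

```text
clock: 4.05
eef_pos: [0.5334, 0.0803, 0.2501]
orientation: [-0.0, 0.986, 0.169, 0.001]
ft_force: [-0.8, -2.1, 0.9]
width: 0.0429
grasp_force: 0.0
```

Emit:
{"name": "move_arm", "arguments": {"increments": [0,0.2,-0.4,0,0,0,0,0,0.6,-0.8,0,0,0,0,0,0.6,-0.8,0,0,0,0]}}

```text
clock: 4.42
eef_pos: [0.5575, 0.1557, 0.2501]
orientation: [-0.0, 0.986, 0.168, 0.0]
ft_force: [-0.1, 0.1, -0.2]
width: 0.043
grasp_force: 0.0
```

```bash
python3 - <<'E'
from bench import viewer,env
from h import *
p=viewer.camera("wrist"); print(p["origin"],p["orientation"]); f=p["frame"].copy(); print(env.observe()["eef_pos"])
v=[.69823,.09788,-.20138]
for P in ([(.065,.115,.122),(.065,-.115,.122),(-.065,-.115,.122),(-.065,.115,.122)],[(-.07,.098,.11),(-.07,-.098,.11),(-.07,-.098,.014),(-.07,.098,.014)]):
    cv2.polylines(f,[proj(p,cup(v,P)).astype(int)],True,(0,0,255),1)
for P in (0,.068):
    cv2.polylines(f,[proj(p,cup([.537,.175,np.radians(42.4)],[(.02,.04,P),(.02,-.04,P),(-.02,-.04,P),(-.02,.04,P)])).astype(int)],True,(255,0,255),1)
cv2.imwrite("pics/w1.png",f)
E
```

```text
[0.6302406  0.18175295 0.37279563] [ 0.80660875 -0.12402377  0.08717571 -0.571315  ]
[0.55666294 0.15374585 0.24988654]
```

View pics/w1.png

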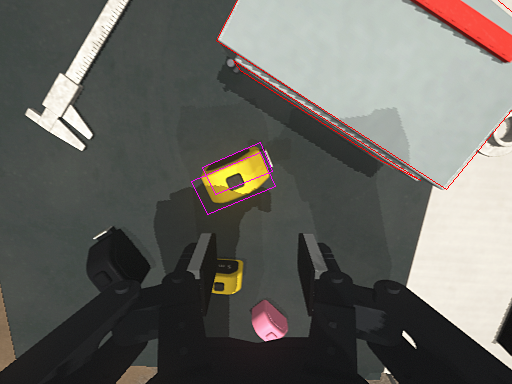

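The wrist picture shows the cupboard outline matching within a pixel or two. The yellow tape spans (203..273, 145..203) and my box is a few mm off, so I'll fit its pose with masks from all three views.

```bash
cat >> h.py <<'E'
PR=[(-.04,0),(.04,0),(.04,.045),(.025,.068),(-.025,.068),(-.04,.045)]
TB=np.array([(sx*.02,y,z) for sx in(-1,1) for y,z in PR])
def tmask(f):
    h=cv2.cvtColor(f,cv2.COLOR_BGR2HSV); m=cv2.inRange(h,(20,110,50),(36,255,255))
    n,l,st,_=cv2.connectedComponentsWithStats(m); i=1+st[1:,4].argmax()
    H=cv2.convexHull(np.argwhere(l==i)[:,::-1].astype(np.int32)); o=np.zeros(m.shape,np.uint8); cv2.fillConvexPoly(o,H,1); return o
def fit(pics,x0):
    from scipy.optimize import minimize
    M=[(p,cv2.GaussianBlur(cv2.resize(tmask(p["frame"]),None,fx=4,fy=4)*1.0,(0,0),3)) for p in pics]
    def cost(v):
        c=0
        for p,m in M:
            u=((proj(p,cup(v,TB))+.5)*4); o=np.zeros(m.shape,np.uint8); cv2.fillConvexPoly(o,cv2.convexHull(u.astype(np.float32)).astype(np.int32),1)
            c+=np.abs(cv2.GaussianBlur(o*1.0,(0,0),3)-m).sum()/m.sum()
        return c
    x0=np.array(x0); r=minimize(cost,x0,method="Nelder-Mead",options=dict(initial_simplex=[x0,x0+[.012,0,0],x0+[0,.012,0],x0+[0,0,.2]],xatol=1e-4,fatol=1e-4))
    return r.x,r.fun
E
python3 - <<'E'
from bench import viewer
from h import *
P=[viewer.camera(n) for n in("wrist","side","top")]
for n,p in zip(("side0","top0"),P[1:]): p["frame"]=cv2.imread(f"pics/{n}.png")
for q in (P,P[:1],P[1:2],P[2:]): print(fit(q,[.537,.175,.74]))
E
```

```text
(array([0.53941601, 0.17570097, 0.66603568]), np.float64(0.6688818288868804))
(array([0.53794853, 0.17898154, 0.82805279]), np.float64(0.20633742107746392))
(array([0.53640331, 0.17810726, 0.50461686]), np.float64(0.19558584607450705))
(array([0.5381967 , 0.17677776, 0.79850433]), np.float64(0.14949750624133606))
```

Emit:
{"name": "move_arm", "arguments": {"increments": [0,0.2,-0.3,0,0,0,-0.045,0,0.4,-0.59,0,0,0,-0.09,0,0.4,-0.59,0,0,0,-0.1333,0,0.4,-0.59,0,0,0,-0.1333]}}

```text
clock: 5.12
eef_pos: [0.5704, 0.2092, 0.2501]
orientation: [0.0, 0.93, 0.368, -0.0]
ft_force: [0.2, -1.2, 0.2]
width: 0.0425
grasp_force: 0.0
```

Emit:
{"name": "move_arm", "arguments": {"increments": [0,0,0,0.5,0,0,0,0,0,0,1,0,0,0,0,0,0,1,0,0,0]}}

```text
clock: 5.5
eef_pos: [0.5689, 0.2089, 0.1681]
orientation: [0.0, 0.93, 0.367, -0.003]
ft_force: [-0.1, -0.3, 0.2]
width: 0.0429
grasp_force: 0.0
```

```bash
cat >> h.py <<'E'
def state():
    from bench import env
    s=env.observe(); A=rot(s["orientation"]).as_matrix()
    print(s["clock"],s["eef_pos"].round(4),"x",A[:,0].round(3),"y",A[:,1].round(3),"z",A[:,2].round(3),"F",s["ft_force"].round(1)); return s["eef_pos"],A
def inc(T,A0=None,z=None,x=None):
    "shift shares to world TCP T"
    p,A=state(); print("shift",(A.T@(np.array(T)-p)/.08).round(3))
    if z is not None:
        z=np.array(z,float); z/=np.linalg.norm(z); x=np.array(x,float); x-=z*(x@z); x/=np.linalg.norm(x)
        B=np.c_[x,np.cross(z,x),z]; print("turn",(R.from_matrix(A.T@B).as_rotvec()/np.pi).round(4))
E
python3 - <<'E'
from h import *
n=np.array([np.cos(.76),np.sin(.76),0]); t=np.radians(10)
inc(np.array([.538,.177,.03])+.046*n, z=-np.sin(t)*n-np.cos(t)*np.array([0,0,1]), x=n)
E
```

```text
5.5 [0.5689 0.2089 0.1681] x [ 0.73   0.684 -0.005] y [ 0.684 -0.73  -0.001] z [-0.005 -0.003 -1.   ] F [-0.1 -0.3  0.2]
shift [0.03  0.025 1.726]
turn [-0.0006 -0.0538 -0.0023]
```

Emit:
{"name": "move_arm", "arguments": {"increments": [0,0,0,0.45,0,0,0,0,0,0,0.9,0,0,0,0,0,0,0.9,0,-0.0555,0,0,0,0.9,0,-0.0555,0]}}

```text
$.increments: bad value
```

```bash
python3 - <<'E'
from h import *
n=np.array([np.cos(.76),np.sin(.76),0])
inc(np.array([.538,.177,.03])+.046*n)
E
```

```text
5.5 [0.5689 0.2089 0.1681] x [ 0.73   0.684 -0.005] y [ 0.684 -0.73  -0.001] z [-0.005 -0.003 -1.   ] F [-0.1 -0.3  0.2]
shift [0.03  0.025 1.726]
```

Emit:
{"name": "move_arm", "arguments": {"increments": [0,0,0,0.45,0,0,0,0,0,0,0.9,0,0,0,0,0,0,0.9,0,-0.0555,0,0,0,0,0.9,0,-0.0555,0]}}

```text
clock: 6.0
eef_pos: [0.5721, 0.2129, 0.0992]
orientation: [0.032, 0.926, 0.368, -0.08]
ft_force: [0.3, 0.1, 0.1]
width: 0.0427
grasp_force: 0.0
```

```bash
python3 - <<'E'
from h import *
n=np.array([np.cos(.76),np.sin(.76),0])
inc(np.array([.538,.177,.03])+.046*n)
E
```

```text
6.0 [0.5721 0.2129 0.0992] x [ 0.717  0.676 -0.171] y [ 0.686 -0.728  0.001] z [-0.124 -0.118 -0.985] F [0.3 0.1 0.1]
shift [0.106 0.032 0.86 ]
```

Emit:
{"name": "move_arm", "arguments": {"increments": [0,0.1,0.02,0.4,0,0,0,0,0.1,0.02,0.84,0,0,0,0,0.1,0.02,0.84,0,0,0]}}

```text
clock: 6.38
eef_pos: [0.5677, 0.206, 0.0303]
orientation: [0.032, 0.926, 0.367, -0.081]
ft_force: [-0.2, -0.5, 1.3]
width: 0.0426
grasp_force: 0.0
```

Emit:
{"name": "move_arm", "arguments": {"increments": [0,-0.096,0,0.017,0,0,0,0,-0.192,0,0.033,0,0,0,0,-0.288,0.0,0.05,0,0,0,0,-0.384,0.02,0.067,0,0,0,0,-0.478,0.04,0.083,0,0,0]}}

```text
clock: 7.0
eef_pos: [0.5427, 0.1785, 0.0312]
orientation: [0.032, 0.926, 0.368, -0.08]
ft_force: [2.5, 3.0, 3.2]
width: 0.043
grasp_force: 2.1
```

```bash
python3 - <<'E'
from bench import viewer
from h import *
state()
P=[viewer.camera(n) for n in("wrist","side","top")]
for n,p in zip("wst",P): cv2.imwrite(f"pics/{n}2.png",p["frame"])
print(fit(P[:1],[.53,.17,.76]))
cv2.imwrite("pics/v2.png",np.hstack([P[0]["frame"][:,:400],cv2.resize(P[1]["frame"][140:268,160:288],(384,384))]))
E
```

```text
7.0 [0.5427 0.1785 0.0312] x [ 0.716  0.676 -0.172] y [ 0.687 -0.727  0.   ] z [-0.125 -0.118 -0.985] F [2.5 3.  3.2]
(array([ 0.378     , -0.02466667,  3.58222222]), np.float64(1.0))
```

View pics/v2.png

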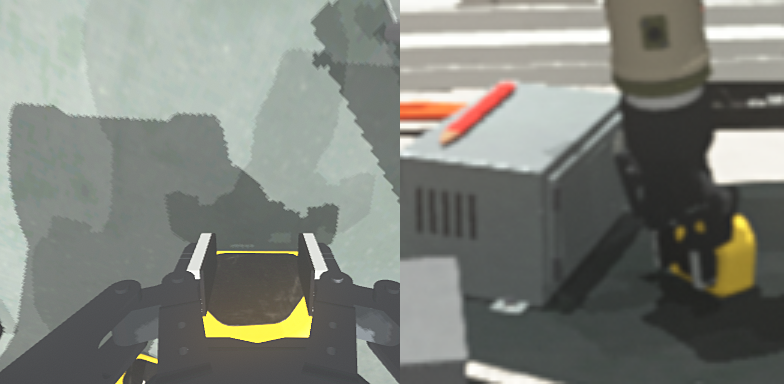

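Both fingertips bear on the tape's flat side, (203..312, 250..340) in the wrist view. It's upright, with about 4 N of force. I'll keep pushing.

Emit:
{"name": "move_arm", "arguments": {"increments": [0,-0.096,0.023,0.018,0,0,0,0,-0.192,0.047,0.036,0,0,0,0,-0.288,0.07,0.054,0,0,0,0,-0.384,0.094,0.072,0,0,0,0,-0.478,0.118,0.09,0,0,0]}}

```text
clock: 7.78
eef_pos: [0.5205, 0.1444, 0.0304]
orientation: [0.032, 0.926, 0.368, -0.081]
ft_force: [3.1, 3.6, 2.6]
width: 0.0424
grasp_force: 1.9
```

Emit:
{"name": "move_arm", "arguments": {"increments": [0,-0.096,0.023,0.018,0,0,0,0,-0.192,0.047,0.036,0,0,0,0,-0.288,0.07,0.054,0,0,0,0,-0.384,0.094,0.072,0,0,0,0,-0.478,0.118,0.09,0,0,0]}}

```text
clock: 8.4
eef_pos: [0.4986, 0.1108, 0.0299]
orientation: [0.032, 0.926, 0.368, -0.081]
ft_force: [2.6, 3.6, 3.0]
width: 0.0427
grasp_force: 2.0
```

```bash
python3 - <<'E'
from bench import viewer
from h import *
state()
P=[viewer.camera(n) for n in("wrist","side","top")]
for n,p in zip("wst",P): cv2.imwrite(f"pics/{n}3.png",p["frame"])
a=cv2.imread("pics/w2.png")
for f in(a,P[0]["frame"]):
    h=cv2.cvtColor(f,cv2.COLOR_BGR2HSV); m=cv2.inRange(h,(20,110,50),(36,255,255)); print([s.tolist() for s in cv2.connectedComponentsWithStats(m)[2][1:] if s[4]>80])
cv2.imwrite("pics/v3.png",np.hstack([cv2.resize(P[2]["frame"][150:320,160:330],(400,400)),cv2.resize(P[1]["frame"][150:280,200:330],(400,400))]))
E
```

```text
8.4 [0.4986 0.1108 0.0299] x [ 0.716  0.676 -0.174] y [ 0.686 -0.727 -0.   ] z [-0.126 -0.119 -0.985] F [2.6 3.6 3. ]
[[216, 251, 83, 5, 190], [202, 296, 111, 47, 2105], [136, 354, 22, 10, 108]]
[[216, 252, 83, 6, 203], [28, 267, 86, 82, 1797], [202, 298, 111, 45, 1819]]
```

View pics/v3.png

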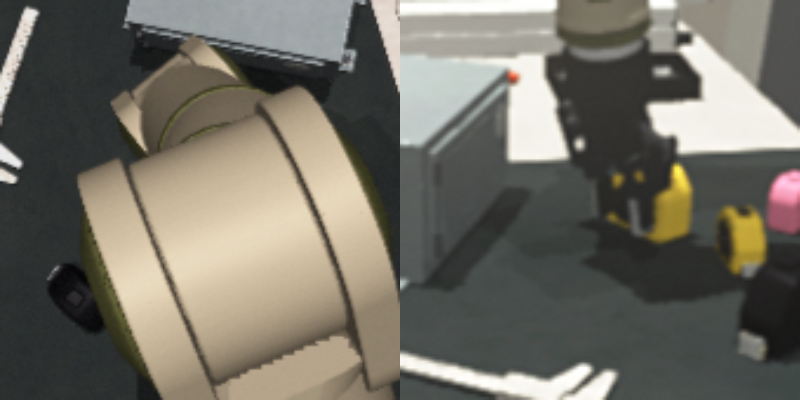

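The tape hasn't slipped and stays upright, clear of the small yellow one. I'll finish the push and then back off.

Emit:
{"name": "move_arm", "arguments": {"increments": [0,-0.096,0.023,0.018,0,0,0,0,-0.192,0.047,0.036,0,0,0,0,-0.288,0.07,0.054,0,0,0,0,-0.384,0.094,0.072,0,0,0,0,-0.478,0.118,0.09,0,0,0]}}

```text
clock: 9.18
eef_pos: [0.4771, 0.0774, 0.0295]
orientation: [0.032, 0.926, 0.368, -0.081]
ft_force: [1.2, 4.0, 3.1]
width: 0.0429
grasp_force: 2.0
```

Emit:
{"name": "move_arm", "arguments": {"increments": [0,-0.096,0.023,0.018,0,0,0,0,-0.192,0.047,0.036,0,0,0,0,-0.288,0.07,0.054,0,0,0,0,-0.384,0.094,0.072,0,0,0,0,-0.42,0.1,0.079,0,0,0]}}

```text
clock: 9.8
eef_pos: [0.4572, 0.0477, 0.029]
orientation: [0.032, 0.926, 0.368, -0.081]
ft_force: [2.5, 3.7, 3.8]
width: 0.0427
grasp_force: 2.2
```

Emit:
{"name": "move_arm", "arguments": {"increments": [0,0.1,0,-0.018,0,0,0,0,0.4,0,-0.1,0,0,0,0,0.4,0,-0.6,0,0,0,0,0.4,0,-1,0,0,0,0,0.4,0,-1,0,0,0]}}

```text
clock: 10.42
eef_pos: [0.4917, 0.08, 0.1038]
orientation: [0.032, 0.926, 0.368, -0.08]
ft_force: [0.4, 0.5, 0.1]
width: 0.0425
grasp_force: 0.0
```

```bash
python3 - <<'E'
from bench import viewer
from h import *
p,A=state()
P=[viewer.camera(n) for n in("wrist","side","top")]
for n,q in zip("wst",P): cv2.imwrite(f"pics/{n}4.png",q["frame"])
for q in (P[:1],P[1:2],P[:2]): print(fit(q,[.435,.03,.76]))
E
```

```text
10.425 [0.4917 0.08   0.1038] x [ 0.717  0.676 -0.171] y [ 0.686 -0.727  0.001] z [-0.124 -0.119 -0.985] F [0.4 0.5 0.1]
(array([0.43309521, 0.02749327, 0.95869756]), np.float64(0.3648972206045135))
(array([0.42739557, 0.06579358, 0.64750382]), np.float64(0.31651611169157917))
(array([0.43092308, 0.03258256, 0.55020375]), np.float64(0.8698173511730412))
```

```bash
python3 - <<'E'
from h import *
v=[.69823,.09788,-.20138]; u=np.array([np.cos(v[2]),np.sin(v[2]),0]); t=np.radians(25); Z=np.array([0,0,1])
pl=cup(v,(-.071,-.07,.0946))[0]
inc(pl-.058*u, z=np.sin(t)*u-np.cos(t)*Z, x=u)
E
```

```text
10.575 [0.4901 0.0792 0.1016] x [ 0.716  0.676 -0.175] y [ 0.686 -0.727 -0.001] z [-0.128 -0.12  -0.985] F [ 0.  -0.8 -0.3]
shift [0.417 0.8   0.014]
turn [-0.0403  0.1797  0.3068]
```

Emit:
{"name": "move_arm", "arguments": {"increments": [1,0.08,0.16,0,-0.008,0.036,0.061,1,0.16,0.32,0,-0.016,0.072,0.122,1,0.25,0.48,0,-0.024,0.108,0.184,1,0.33,0.64,0,-0.032,0.144,0.245,1,0.33,0.64,0,-0.04,0.18,0.307]}}

```text
clock: 11.2
eef_pos: [0.5438, 0.0584, 0.103]
orientation: [0.036, 0.991, 0.076, 0.103]
ft_force: [0.4, -0.0, 0.1]
width: 0.0001
grasp_force: 0.0
```

```bash
cat > press.py <<'E'
import sys
from h import *
v=[.69823,.09788,-.20138]; u=np.array([np.cos(v[2]),np.sin(v[2]),0]); t=np.radians(25); Z=np.array([0,0,1])
pl=cup(v,(-.071,-.07,.0946))[0]
inc(pl-float(sys.argv[1])*u, z=np.sin(t)*u-np.cos(t)*Z, x=u)
E
python3 press.py .030
```

```text
11.2 [0.5438 0.0584 0.103 ] x [0.967 0.158 0.199] y [ 0.143 -0.986  0.087] z [ 0.21  -0.056 -0.976] F [ 0.4 -0.   0.1]
shift [0.462 0.175 0.217]
turn [-0.0083  0.0694  0.1133]
```

Emit:
{"name": "move_arm", "arguments": {"increments": [1,0.2,0.08,0.1,-0.004,0.035,0.057,1,0.46,0.175,0.217,-0.008,0.07,0.113,1,0.46,0.175,0.217,-0.008,0.07,0.113,1,0.46,0.175,0.217,-0.008,0.07,0.113]}}

```text
clock: 11.7
eef_pos: [0.6121, 0.0583, 0.1395]
orientation: [0.031, 0.979, -0.098, 0.174]
ft_force: [0.7, 0.5, -0.1]
width: 0.0001
grasp_force: 0.0
```

```bash
python3 press.py .018; python3 press.py .014
```

```text
11.7 [0.6121 0.0583 0.1395] x [ 0.92  -0.181  0.346] y [-0.203 -0.979  0.027] z [ 0.334 -0.095 -0.938] F [ 0.7  0.5 -0.1]
shift [-0.343  0.16   0.477]
turn [0.0083 0.0262 0.0025]
11.7 [0.6121 0.0583 0.1395] x [ 0.92  -0.181  0.346] y [-0.203 -0.979  0.027] z [ 0.334 -0.095 -0.938] F [ 0.7  0.5 -0.1]
shift [-0.296  0.16   0.495]
turn [0.0083 0.0262 0.0025]
```

```bash
python3 - <<'E'
from bench import env,viewer
viewer.camera("side"); 
s=env.observe(); print(s["q"].round(3),s["qd"].round(3))
E
python3 press.py .035
```

```text
[-0.436  0.564  0.225  2.194  0.606  0.106 -2.627] [ 0.02  -0.005 -0.012 -0.011  0.012 -0.002  0.001]
11.75 [0.6127 0.0581 0.1399] x [ 0.92  -0.18   0.347] y [-0.202 -0.979  0.027] z [ 0.335 -0.095 -0.937] F [-0.4 -0.8  0.4]
shift [-0.551  0.159  0.404]
turn [0.0081 0.026  0.0027]
```

Joints 6 and 7 reached their limits at the 25° tilt. Nothing was touched. I'll back off and use a smaller tilt of 8°.

```bash
cat > press.py <<'E'
import sys
from h import *
from bench import env
v=[.69823,.09788,-.20138]; u=np.array([np.cos(v[2]),np.sin(v[2]),0]); t=np.radians(8); Z=np.array([0,0,1])
pl=cup(v,(-.071,-.07,float(sys.argv[2]) if len(sys.argv)>2 else .099))[0]
inc(pl-float(sys.argv[1])*u, z=np.sin(t)*u-np.cos(t)*Z, x=u)
print(env.observe()["q"].round(2))
E
python3 press.py .06 .15
```

```text
11.75 [0.6127 0.0581 0.1399] x [ 0.92  -0.18   0.347] y [-0.202 -0.979  0.027] z [ 0.335 -0.095 -0.937] F [-0.4 -0.8  0.4]
shift [-0.604  0.178 -0.353]
turn [ 0.0085 -0.0685  0.0015]
[-0.44  0.56  0.22  2.19  0.61  0.11 -2.63]
```

Emit:
{"name": "move_arm", "arguments": {"increments": [1,-0.2,0.06,-0.1,0.004,-0.034,0,1,-0.6,0.18,-0.35,0.0085,-0.0685,0.0015,1,-0.6,0.18,-0.35,0.0085,-0.0685,0.0015,1,-0.6,0.18,-0.35,0.0085,-0.0685,0.0015]}}

```text
clock: 12.25
eef_pos: [0.5575, 0.0539, 0.1505]
orientation: [0.007, 0.992, -0.102, 0.071]
ft_force: [-1.0, 0.3, -0.5]
width: -0.0
grasp_force: 0.0
```

```bash
python3 press.py .045
```

```text
12.25 [0.5575 0.0539 0.1505] x [ 0.969 -0.201  0.142] y [-0.203 -0.979 -0.001] z [ 0.139 -0.027 -0.99 ] F [-1.   0.3 -0.5]
shift [ 0.07  -0.016  0.66 ]
turn [-0.0003 -0.0009 -0.0011]
[-0.07  0.51 -0.22  2.15  0.46  0.39 -2.45]
```

Emit:
{"name": "move_arm", "arguments": {"increments": [1,0.07,-0.016,0.33,0,0,0,1,0.07,-0.016,0.66,0,0,0,1,0.07,-0.016,0.66,0,0,0]}}

```text
clock: 12.62
eef_pos: [0.5693, 0.0545, 0.0974]
orientation: [0.007, 0.993, -0.1, 0.069]
ft_force: [-0.6, 0.4, 0.2]
width: 0.0002
grasp_force: 0.0
```

```bash
python3 press.py .018
```

```text
12.625 [0.5693 0.0545 0.0974] x [ 0.97  -0.197  0.139] y [-0.199 -0.98   0.001] z [ 0.136 -0.028 -0.99 ] F [-0.6  0.4  0.2]
shift [0.358 0.022 0.03 ]
turn [0.0002 0.0001 0.0003]
[-0.13  0.61 -0.14  2.16  0.52  0.29 -2.5 ]
```

Emit:
{"name": "move_arm", "arguments": {"increments": [1,0.1,0.01,0.01,0,0,0,1,0.2,0.02,0.02,0,0,0,1,0.33,0.02,0.03,0,0,0,1,0.33,0.02,0.03,0,0,0]}}

```text
clock: 13.12
eef_pos: [0.5967, 0.0462, 0.1013]
orientation: [0.006, 0.992, -0.102, 0.071]
ft_force: [-0.3, -0.6, 0.3]
width: 0.0001
grasp_force: 0.0
```

Emit:
{"name": "move_arm", "arguments": {"increments": [1,0.02,0,0.003,0,0,0,1,0.04,0,0.006,0,0,0,1,0.06,0,0.008,0,0,0,1,0.06,0,0.008,0,0,0]}}

```text
clock: 13.62
eef_pos: [0.6001, 0.0458, 0.1007]
orientation: [0.006, 0.992, -0.101, 0.07]
ft_force: [0.1, 0.2, 0.3]
width: 0.0002
grasp_force: 0.0
```

```bash
python3 press.py .0135
```

```text
13.625 [0.6001 0.0458 0.1007] x [ 0.97  -0.2    0.141] y [-0.202 -0.979 -0.002] z [ 0.138 -0.027 -0.99 ] F [0.1 0.2 0.3]
shift [ 0.012 -0.008  0.024]
turn [-0.0004 -0.0005 -0.0006]
[-0.07  0.63 -0.18  2.09  0.5   0.34 -2.46]
```

Contact is imminent, so I'll press in 1.6 mm steps.

Emit:
{"name": "move_arm", "arguments": {"increments": [1,0.02,0,0.004,0,0,0,1,0.02,0,0.004,0,0,0]}}

```text
clock: 13.88
eef_pos: [0.6012, 0.0456, 0.1006]
orientation: [0.006, 0.992, -0.101, 0.07]
ft_force: [-2.7, 2.0, 2.6]
width: -0.0
grasp_force: 1.4
```

Emit:
{"name": "move_arm", "arguments": {"increments": [1,0.02,0,0.003,0,0,0,1,0.02,0,0.003,0,0,0]}}

```text
clock: 14.12
eef_pos: [0.6029, 0.0452, 0.1006]
orientation: [0.006, 0.992, -0.101, 0.07]
ft_force: [-4.3, 1.3, 1.9]
width: 0.0002
grasp_force: 1.9
```

Emit:
{"name": "move_arm", "arguments": {"increments": [1,0.02,0,0.003,0,0,0,1,0.02,0,0.003,0,0,0]}}

```text
clock: 14.38
eef_pos: [0.6034, 0.0451, 0.1005]
orientation: [0.007, 0.992, -0.101, 0.069]
ft_force: [-8.6, 2.8, 6.7]
width: 0.0003
grasp_force: 4.5
```

Emit:
{"name": "move_arm", "arguments": {"increments": [1,-0.3,0,-0.043,0,0,0,1,-0.7,0,-0.1,0,0,0,1,-0.95,0,-0.3,0,0,0,1,-0.95,0,-0.5,0,0,0,1,-0.95,0,-0.8,0,0,0]}}

```text
clock: 15.0
eef_pos: [0.5227, 0.0619, 0.1537]
orientation: [0.006, 0.992, -0.101, 0.07]
ft_force: [0.5, -0.4, 0.1]
width: 0.0001
grasp_force: 0.0
```

```bash
python3 - <<'E'
from bench import viewer,find_in,env
from h import *
import time
state(); print(env.observe()["q"].round(2))
for i in range(8): p=viewer.camera("side")
s=p; t=viewer.camera("top"); w=viewer.camera("wrist")
for n,q in zip("wst",(w,s,t)): cv2.imwrite(f"pics/{n}5.png",q["frame"])
v=[.69823,.09788,-.20138]
f=w["frame"].copy(); g=s["frame"].copy()
def door(th,pts):
    pts=np.array(pts); o=[(-.065-r*np.sin(th)-n*np.cos(th), .098-r*np.cos(th)+n*np.sin(th), z) for r,n,z in pts]
    return cup(v,o)
for q,im in((w,f),(s,g)):
    cv2.polylines(im,[proj(q,door(.44,[(0,.005,.11),(.196,.005,.11),(.196,.005,.014),(0,.005,.014)])).astype(int)],True,(0,0,255),1)
cv2.imwrite("pics/v5.png",np.hstack([cv2.resize(g[130:290,150:350],(480,384)),cv2.resize(f,(320,240))[:, :] if 0 else cv2.copyMakeBorder(cv2.resize(f,(320,240)),0,144,0,0,0)]))
print(find_in(s,"door_edge")[:2])
E
```

```text
15.0 [0.5227 0.0619 0.1537] x [ 0.97  -0.2    0.141] y [-0.201 -0.98  -0.002] z [ 0.139 -0.027 -0.99 ] F [ 0.5 -0.4  0.1]
[-0.12  0.48 -0.2   2.22  0.46  0.36 -2.49]
[{'location': [0.5957, 0.1387, 0.0639], 'conf': 0.74}]
```

View pics/v5.png

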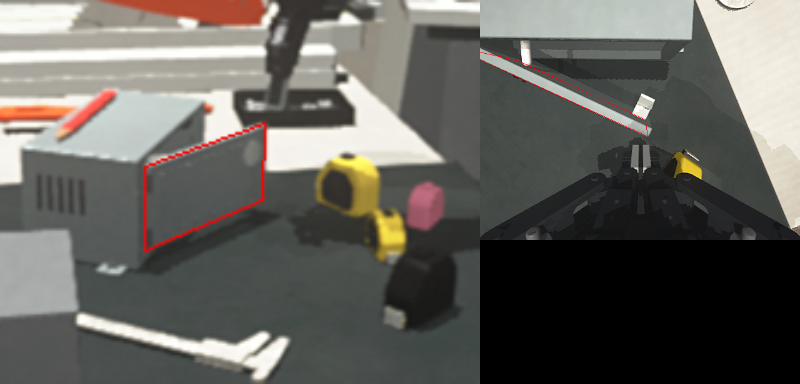

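The door stands ajar at 0.44 rad, with the red overlay matching it exactly. The tape is upright and well clear. Next I'll straighten the tool, yaw it, and hover behind the free edge.

```bash
cat > sw.py <<'E'
import sys
from h import *
from bench import env
H=np.array([.6541,.2069]); 
def F(th,gap=0,r=.178,z=.116,yaw=53.3):
    a=np.radians(270)-.2014-th; d=np.array([np.cos(a),np.sin(a)]); n=np.array([np.cos(a+np.pi/2),np.sin(a+np.pi/2)])
    y=np.radians(yaw); h=.011*abs(n@[np.cos(y),np.sin(y)])+.0147*abs(n@[np.sin(y),-np.cos(y)])
    return np.r_[H+r*d+(.005+h+gap)*n,z]
def go(T,yaw=53.3):
    y=np.radians(yaw); inc(T,z=[0,0,-1],x=[np.cos(y),np.sin(y),0]); print(env.observe()["q"].round(2))
E
python3 -c "
from sw import *
go(F(.44,.015,z=.155))"
```

```text
15.55 [0.5222 0.0617 0.1528] x [ 0.97 -0.2   0.14] y [-0.202 -0.979 -0.001] z [ 0.137 -0.027 -0.99 ] F [ 0.1 -0.7  0.9]
shift [0.695 0.089 0.07 ]
turn [ 0.025  -0.04   -0.3602]
[-0.12  0.48 -0.2   2.22  0.46  0.35 -2.49]
```

Emit:
{"name": "move_arm", "arguments": {"increments": [1,0.1,0.02,0,0.005,-0.008,-0.055,1,0.2,0.04,0,0.01,-0.016,-0.11,1,0.35,0.06,0,0.014,-0.024,-0.165,1,0.5,0.08,0,0.018,-0.032,-0.22,1,0.69,0.09,0,0.02,-0.036,-0.275]}}

```text
clock: 16.18
eef_pos: [0.5747, 0.043, 0.1607]
orientation: [-0.001, 0.945, 0.328, 0.009]
ft_force: [-0.1, 1.3, -0.1]
width: 0.0
grasp_force: 0.0
```

```bash
python3 -c "
from sw import *
go(F(.44,.015,z=.155))"
```

```text
16.175 [0.5747 0.043  0.1607] x [0.785 0.619 0.018] y [ 0.619 -0.785  0.004] z [ 0.017  0.007 -1.   ] F [-0.1  1.3 -0.1]
shift [0.01  0.    0.072]
turn [ 0.0022 -0.0054 -0.0837]
[ 0.25  0.6  -0.62  2.01  0.54  0.68 -1.62]
```

Emit:
{"name": "move_arm", "arguments": {"increments": [1,0.01,0,0.03,0.001,-0.003,-0.045,1,0.01,0,0.07,0.002,-0.005,-0.083,1,0.01,0,0.07,0.002,-0.005,-0.083]}}

```text
clock: 16.55
eef_pos: [0.575, 0.044, 0.1548]
orientation: [-0.0, 0.896, 0.445, 0.001]
ft_force: [0.1, -0.2, 0.3]
width: -0.0
grasp_force: 0.0
```

```bash
python3 -c "
from sw import *
go(F(.44,.015))"
```

```text
16.55 [0.575  0.044  0.1548] x [0.604 0.797 0.002] y [ 0.797 -0.604  0.   ] z [ 0.001  0.001 -1.   ] F [ 0.1 -0.2  0.3]
shift [-0.002  0.008  0.485]
turn [ 0.0001 -0.0006 -0.0026]
[ 0.28  0.63 -0.68  2.    0.6   0.72 -1.42]
```

Descend to z=0.116, then compute the swing waypoints in the current tool axes.

Emit:
{"name": "move_arm", "arguments": {"increments": [1,0,0,0.25,0,0,0,1,0,0,0.485,0,0,0,1,0,0,0.485,0,0,0]}}

```text
clock: 16.92
eef_pos: [0.5741, 0.0441, 0.1147]
orientation: [-0.0, 0.895, 0.445, -0.0]
ft_force: [-0.1, -0.8, 0.0]
width: 0.0
grasp_force: 0.0
```

```bash
python3 -c "
from sw import *
p,A=state()
prev=p
for th in np.linspace(.5,1.75,16):
    f=F(th); print(round(th,2),f.round(3),'cum',(A.T@(f-p)/.08).round(3))
"
```

```text
16.925 [0.5741 0.0441 0.1147] x [ 0.603  0.798 -0.   ] y [ 0.798 -0.603 -0.001] z [-0.001  0.    -1.   ] F [-0.1 -0.8  0. ]
0.5 [0.555 0.058 0.116] cum [-0.009 -0.295 -0.016]
0.58 [0.543 0.066 0.116] cum [-0.014 -0.472 -0.016]
0.67 [0.532 0.075 0.116] cum [-0.004 -0.65  -0.016]
0.75 [0.522 0.085 0.116] cum [ 0.02  -0.829 -0.016]
0.83 [0.513 0.096 0.116] cum [ 0.059 -1.006 -0.016]
0.92 [0.504 0.108 0.116] cum [ 0.112 -1.181 -0.016]
1.0 [0.497 0.121 0.116] cum [ 0.181 -1.352 -0.016]
1.08 [0.49  0.134 0.116] cum [ 0.264 -1.519 -0.016]
1.17 [0.484 0.148 0.116] cum [ 0.362 -1.679 -0.015]
1.25 [0.48  0.163 0.116] cum [ 0.475 -1.831 -0.015]
1.33 [0.477 0.178 0.116] cum [ 0.601 -1.975 -0.015]
1.42 [0.475 0.193 0.116] cum [ 0.739 -2.108 -0.015]
1.5 [0.475 0.208 0.116] cum [ 0.89  -2.229 -0.015]
1.58 [0.476 0.224 0.116] cum [ 1.052 -2.338 -0.015]
1.67 [0.478 0.24  0.116] cum [ 1.225 -2.432 -0.015]
1.75 [0.482 0.255 0.116] cum [ 1.406 -2.512 -0.015]
```

Emit:
{"name": "move_arm", "arguments": {"increments": [1,0,-0.15,0,0,0,0,1,-0.009,-0.295,0,0,0,0,1,-0.014,-0.472,0,0,0,0,1,-0.004,-0.65,0,0,0,0,1,0.02,-0.83,0,0,0,0]}}

```text
clock: 17.55
eef_pos: [0.5225, 0.0863, 0.1168]
orientation: [0.0, 0.895, 0.446, 0.001]
ft_force: [1.2, -0.1, 0.8]
width: -0.0001
grasp_force: 0.2
```

Emit:
{"name": "move_arm", "arguments": {"increments": [1,0.039,-0.177,0,0,0,0,1,0.092,-0.352,0,0,0,0,1,0.161,-0.523,0,0,0,0,1,0.244,-0.69,0,0,0,0,1,0.342,-0.85,0,0,0,0]}}

```text
clock: 18.18
eef_pos: [0.4851, 0.1493, 0.1165]
orientation: [0.0, 0.895, 0.445, 0.001]
ft_force: [0.6, -0.6, -0.4]
width: -0.0002
grasp_force: 0.2
```

```bash
python3 -c "
from sw import *
from bench import viewer
p,A=state(); print(env.observe()['q'].round(2))
for th in (1.17,1.25,1.33,1.42,1.5,1.58,1.67,1.75,1.78): print(round(th,2),(A.T@(F(th)-p)/.08).round(3))
cv2.imwrite('pics/s6.png',viewer.camera('side')['frame'])
"
```

```text
18.175 [0.4851 0.1493 0.1165] x [0.603 0.798 0.002] y [ 0.798 -0.603  0.002] z [ 0.003  0.001 -1.   ] F [ 0.6 -0.6 -0.4]
[ 0.    0.61 -0.6   2.18  0.69  0.53 -1.76]
1.17 [-0.011 -0.005  0.007]
1.25 [ 0.097 -0.151  0.007]
1.33 [ 0.217 -0.289  0.007]
1.42 [ 0.367 -0.433  0.007]
1.5 [ 0.512 -0.549  0.007]
1.58 [ 0.668 -0.653  0.007]
1.67 [ 0.854 -0.755  0.007]
1.75 [ 1.028 -0.831  0.007]
1.78 [ 1.095 -0.856  0.007]
```

View pics/s6.png

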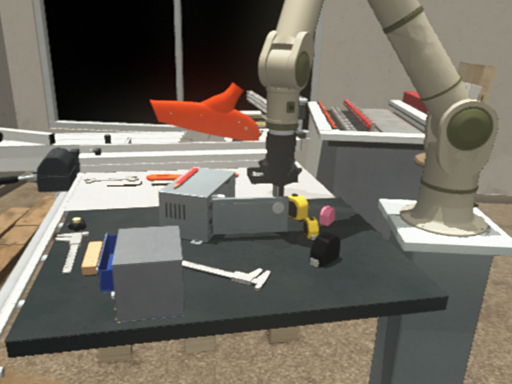

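The door follows the finger, with its plate at (278,207). The tape is untouched beyond its tip. I'll continue to the stop.

Emit:
{"name": "move_arm", "arguments": {"increments": [1,0.1,-0.15,0,0,0,0,1,0.22,-0.29,0,0,0,0,1,0.37,-0.433,0,0,0,0,1,0.512,-0.55,0,0,0,0,1,0.668,-0.653,0,0,0,0]}}

```text
clock: 18.85
eef_pos: [0.476, 0.2236, 0.1165]
orientation: [0.0, 0.895, 0.446, 0.001]
ft_force: [0.1, 0.0, 0.2]
width: -0.0001
grasp_force: 0.2
```

Emit:
{"name": "move_arm", "arguments": {"increments": [1,0.09,-0.05,0,0,0,0,1,0.186,-0.102,0,0,0,0,1,0.27,-0.14,0,0,0,0,1,0.345,-0.173,0,0,0,0,1,0.36,-0.178,0,0,0,0]}}

```text
clock: 19.48
eef_pos: [0.4819, 0.2531, 0.1164]
orientation: [0.001, 0.895, 0.445, 0.0]
ft_force: [-1.6, -5.4, 3.4]
width: -0.0002
grasp_force: 2.8
```

```bash
python3 -c "
from sw import *
p,A=state(); print(env.observe()['q'].round(2))
for th in (1.7,1.75,1.78,1.8): print(round(th,2),(A.T@(F(th)-p)/.08).round(3))
"
```

```text
19.475 [0.4819 0.2531 0.1164] x [ 0.604  0.797 -0.   ] y [ 0.797 -0.604  0.002] z [ 0.002 -0.002 -1.   ] F [-1.6 -5.4  3.4]
[-0.18  0.64 -0.59  2.1   0.66  0.59 -1.9 ]
1.7 [-0.092  0.029  0.005]
1.75 [ 0.018 -0.017  0.005]
1.78 [ 0.085 -0.042  0.005]
1.8 [ 0.13  -0.057  0.004]
```

Force rose to about 5.6 N at the expected stop angle. Draw the finger off the door, then go up.

Emit:
{"name": "move_arm", "arguments": {"increments": [1,-0.1,0.03,0,0,0,0,1,-0.3,0.08,0,0,0,0,1,-0.36,0.1,-0.3,0,0,0,1,-0.36,0.1,-1,0,0,0,1,-0.36,0.1,-1,0,0,0]}}

```text
clock: 20.1
eef_pos: [0.4719, 0.2262, 0.1998]
orientation: [0.0, 0.896, 0.445, 0.004]
ft_force: [0.3, -0.2, -0.7]
width: 0.0
grasp_force: 0.0
```

Emit:
{"name": "move_arm", "arguments": {"increments": [1,0,0.4,-0.5,0,0,0,1,0,0.9,-0.9,0,0,0,1,0,0.9,-0.9,0,0,0]}}

```text
clock: 20.48
eef_pos: [0.5307, 0.1799, 0.2696]
orientation: [0.001, 0.897, 0.443, 0.003]
ft_force: [-0.7, -0.8, 0.1]
width: -0.0001
grasp_force: 0.0
```

```bash
python3 - <<'E'
from bench import viewer
from sw import *
state(); v=[.69823,.09788,-.20138]
def door(th): return cup(v,[(-.065-r*np.sin(th)-.005*np.cos(th), .098-r*np.cos(th)+.005*np.sin(th), z) for r,z in((0,.11),(.196,.11),(.196,.014),(0,.014))])
s=viewer.camera("side"); w=viewer.camera("wrist"); print(fit([s],[.432,.03,.76]))
g=s["frame"].copy(); f=w["frame"].copy()
for q,im in((s,g),(w,f)): cv2.polylines(im,[proj(q,door(1.75)).astype(int)],True,(0,0,255),1)
cv2.imwrite("pics/v7.png",np.hstack([cv2.resize(g[140:290,160:360],(400,300)),cv2.resize(f,(400,300))]))
E
```

```text
20.475 [0.5307 0.1799 0.2696] x [0.608 0.794 0.004] y [ 0.794 -0.608  0.004] z [ 0.006  0.001 -1.   ] F [-0.7 -0.8  0.1]
(array([0.42750322, 0.06384666, 0.59948765]), np.float64(0.34319804258753456))
```

View pics/v7.png

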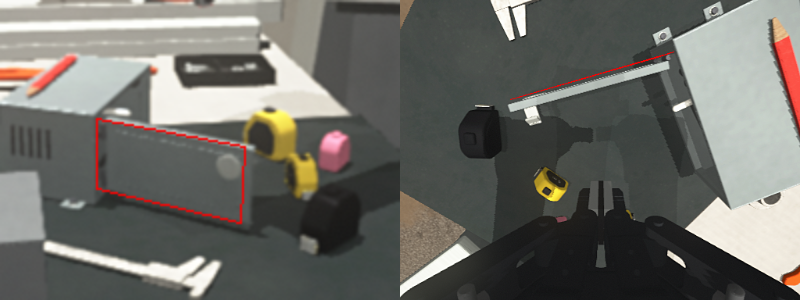

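The side and wrist views show the door fully out, and the yellow tape upright and clear of it. The small constant offset of my overlay suggests the hinge barrel sits a few mm further forward. I'll check the angle from the door's own top-edge pixels.

```bash
python3 - <<'E'
from bench import viewer
from sw import *
s=viewer.camera("side"); w=viewer.camera("wrist"); state()
def ang(p,uv):
    a,b=back(p,uv,.11)[:,:2]; d=b-a; print(a.round(3),b.round(3),np.linalg.norm(d).round(3),"theta",(np.radians(270)-.2014-np.arctan2(d[1],d[0])%(2*np.pi)).round(3))
ang(s,[(212,200),(286.5,216)])
h=w["frame"]; g=cv2.cvtColor(h,cv2.COLOR_BGR2GRAY)
roi=g[50:150,120:350]; L=cv2.createLineSegmentDetector().detect(roi)[0][:,0]
for l in L:
    if np.hypot(l[2]-l[0],l[3]-l[1])>90:
        a=l.reshape(2,2)+[120,50]; a=a[a[:,0].argsort()[::-1]]; print(a.tolist()); ang(w,a)
print(fit([w],[.432,.026,.76]))
E
```

```text
20.675 [0.5267 0.1827 0.2675] x [0.602 0.798 0.   ] y [ 0.798 -0.602  0.001] z [ 0.001 -0.    -1.   ] F [-0.6  0.3 -1. ]
[0.646 0.216] [0.464 0.295] 0.198 theta 1.782
[[347.955078125, 87.48846054077148], [176.8834571838379, 133.15668487548828]]
[0.642 0.2  ] [0.495 0.262] 0.16 theta 1.764
[[345.5370788574219, 76.54643249511719], [140.8134307861328, 131.32916259765625]]
[0.645 0.209] [0.469 0.283] 0.191 theta 1.766
(array([0.41031744, 0.02808135, 1.07271846]), np.float64(3.3771784636354787))
```

The door is at about 1.76 rad, which is its stop. Handing in.

```bash
python3 -c "
from bench import env
print(env.hand_in())"
```

```text
the job is handed in; nothing more can be done
None
```

I handed the job in at about 21 s on the clock: the tape measure was slid roughly 5 cm clear of the door's swing and stayed upright, the door was released at its push plate and swung to its stop (measured about 1.76 rad), and the blade flange, caliper and pencil were left alone; joint 6 read 0.106 rad for a moment, just under its 0.11 limit.

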